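# Fetch a bottle through the upper half of a split cabinet door

### The arm

A 6-joint arm with a two-finger parallel gripper is mounted at the origin on the work surface; the furniture and walls round the work are solid. World frame = base frame: x ahead of the robot, y to its left, z up, the work surface at z = 0. Lengths are in m, angles in rad, forces in N, time in s.
With the tool pointing down it reaches from about 0.35 to 0.975 m from the base axis. Payload 4.9 kg.
Tool frame: the origin (TCP) lies between the finger pads; the fingertips stand 19 mm ahead of it and the grasp point (between the pads) is the TCP; z points along the fingers, y is the line along which they close (so a half turn about z gives the same grasp; the last joint's range is limited). The gripper opens to 85 mm and grips with 20 to 120 N. Pads are 22 mm wide; open, the fingers measure 114 mm over their backs; the gripper's body (76 mm by 85 mm) begins 54 mm behind the grasp point. The pads swing forward as they close: fully open they stand 13 mm farther back than shut.
Start: joints at [1.001, 0.053, 1.613, -0, 1.476, -0.119], TCP at [0.272, 0.563, 0.25] pointing down, gripper open.
Joint ranges: [-3.01, 3.01], [-1.01, 2.22], [0.06, 2.58], [-1.02, 4.17], [0.09, 2.62], [-3.14, 3.14]. Speed limits (rad/s): [2.57, 2.57, 3.14, 3.14, 3.14, 3.14].

### API

Orientations are given as a rotation vector (axis times angle).
In Python, from station import ctrl gives the robot as it stands. The module is installed in compiled form; this text tells all that it offers.
- The arm moves only by the tool servo_tool, never from a script. Its argument "increments" is a list that holds one entry, the list of rows, each a list of 5 numbers: the finger opening in cm, from 0 to 8.54, then the shift along the tool's x, y, z in cm, then the turn about the tool's z in degrees. A call has 1 to 5 rows; each row is the pose to reach, as a shift and turn from the pose commanded when the call began, along the tool's axes at that moment; what a row does not reach only later rows make up. A row lasts 1/10 s, in which the tool goes at most 50 mm and 8.59 degrees, less where a joint would pass 70% of its speed; a pose out of reach is approached as far as the arm can. A call with a gripper value outside its range is refused whole. The fingers move at their own pace and stop on an object; "newtons" is the grip in N (left out, the last holds). Time passes only in rows, so rows that repeat a pose let the fingers close. It gives the time, the measured TCP pose, the force, the opening and the grip force at its end, in the units of the state.
- ctrl.get_obs(): the state, without advancing time (a new reading comes with each control period).
- ctrl.get_image(name): name is "side" or "top" or "wrist"; returns a dict with "img" (480x640x3 uint8, red, green, blue), "fx", "fy", "cx", "cy" (pixels), "rvec" (rotation vector, rad) and "tvec" (3), from world to camera coordinates, as OpenCV has them; the wrist camera has in their place "mount" (4x4, takes a point from camera to tool coordinates, whose origin is the TCP and whose axes are the flange's). Camera axes: x right, y down, z forward; pixel columns grow to the right and rows downward; lengths in m; the calibration is good to about 2 mm. The wrist camera is an equidistant fisheye: a pixel r from the principal point sees the ray r / f radians off the axis. A picture is of the moment at which its call begins: read the wrist's pose just before it. There is no depth.
- ctrl.finish_job(): hands the job in; it is judged then, once.
The state is a dict: "t": time; "q": joint angles; "dq": joint speeds; "effort": joint torques, N m; "tool_pos": TCP position; "tool_rot": TCP orientation; "contact_force": force on the tool from outside, world axes, zero at the start; "wrist_torque": the same for the moment, N m; "opening": finger opening in m; "grip_force": force on a finger pad.
Only numpy, scipy, OpenCV 4.12 (cv2) and the standard library are available. Lean on these libraries where they do the work, as an engineer would, in place of code of your own. Each camera call takes 0.05 s, during which the arm holds its last target. There are 200 camera calls.

### The job

Take the red-capped amber bottle out of the small white cabinet and stand it upright in the shallow clear tray on the worktop. It is on the shelf behind the upper half of the split door: draw the long upright bolt up out of its keep and swing only the upper half open to at least a right angle, leaving it open and the lower half shut and bolted. Keep the bottle upright, set it down rather than dropping it, and do not knock over or push about the other bottles.

Things in the scene. Friction and masses are not known exactly. Their poses are not given: they have to be found in the camera images.
- cabinet: White steel bench cabinet, 280 mm wide (y), 170 deep (x), 330 high, fixed. Origin: centre of its underside on the worktop; x points from the door into the cabinet, y to the left seen from the robot, z up. Carcass front at x = -85 mm; the blue split door (12 mm thick, y +140 at the hinges to -114) lies before it, outer face at x = -97. Lower leaf z 14 to 120, upper leaf z 124 to 326.
- shelf_edge (a point): Middle of the front edge of the only shelf, on its top: cabinet x -85, y 0, z 122 mm. Above the shelf the opening is 198 mm high (roof underside at z = 320; its clear pane is solid) and runs from y = +132 to a fixed stile at y = -116 mm. Shelf 160 mm deep; two pink-capped jars stand at its back, x beyond +30 mm.
- upper_leaf (a joint): Angle of the upper leaf, rad: 0 shut, grows as its free (right, -y) edge swings out toward the robot and round to the left; stops at 2.6. Stays where it is left (friction 0.08 N m, leaf 0.5 kg). It cannot open beyond about 0.02 while the long bolt is in its keep.
- upper_hinge (a point): On the vertical hinge axis of the upper leaf (left front edge: cabinet x -97, y +140 mm), 290 mm above the worktop.
- upper_handle (a point): Point on the upper leaf's steel bow handle at which to pinch it from above, 290 mm above the worktop: an upright round bar 12 mm thick, its axis 40 mm before the leaf's face and 140 mm from the hinge along the leaf. The bar runs from 231 to 305 mm above the worktop; level arms at 224 and 312 mm join it to the leaf. Moves with the leaf.
- upper_bolt (a joint): Lift of the long upright bolt on the upper leaf, m: 0 fully down in its keep on the lower leaf, 0.024 fully up; free of the keep from about 0.018. Friction about 3 N; it stays where it is left.
- upper_knob (a point): Centre of the black knob of the long upright bolt: a cylinder 16 mm in diameter, 22 mm long, axis square to the leaf's face; 37 mm before the face, 228 mm from the hinge along the leaf, 285 mm above the worktop when fully down. Moves with bolt and leaf. Can be pinched from above, fingers left and right.
- lower_leaf (a joint): Angle of the lower leaf, rad: 0 shut, grows as it opens. To stay shut.
- lower_bolt (a joint): Draw of the lower leaf's level bolt, m: 0 fully shot into the keep on the stile, 0.028 drawn (knob moved to the left). To stay shot.
- lower_knob (a point): Centre of the black knob (16 mm in diameter, 22 mm long) of the lower leaf's bolt, 37 mm before the face, 64 mm above the worktop. Leave alone.
- vial_red: Amber bottle with a red cap, loose, about 70 g: body 30 mm in diameter up to 60 mm, cap 22 mm in diameter, 70 mm high in all. Origin: centre of its underside, z up along the bottle. It starts on the shelf about 24 mm behind the carcass front (to its axis), near the middle of the opening; the two other bottles stand further back, left and right of it.
- vial_blue: The same bottle with a blue cap, on the shelf behind and to the left or right of the red-capped one. Origin: centre of its underside, z up. To be left standing.
- vial_tall: Amber bottle with a white cap, 30 mm in diameter, 85 mm high, on the shelf on the other side from the blue-capped one. Origin: centre of its underside, z up. To be left standing.
- sample_tray: Shallow clear plastic tray, 110 mm (x) by 164 mm (y) outside at the floor, rim 16 mm high and 2 mm thick, floor 2 mm thick; fixed on the worktop to the right of the cabinet. Origin: centre of its underside; z up.
Mind the look-alikes: they are no part of the job. Leave any pink or yellow look-alike of the sample_tray alone.

How it is judged:
By the outcome, as a careful person would: the job done as asked, in the order asked, and still so for the second after the job is handed in, with the robot touching nothing.
It also fails if it takes over 72 s, if anything falls off the work surface, if the arm or the gripper's body presses on something with over 40 N, if the wrist force passes 120 N, or if a joint passes its speed limit or range.

## Working session

There is one attempt and no reset: what is moved stays moved. The work goes in short steps, Python scripts to look and compute and a tool call to move; the robot and the scene stay as the last step left them, time stands still between calls to the robot, and variables do not carry over. Pictures are saved under pics/ and viewed, at most 12 in all, crops included, and the job is handed in when it is done.

Besides the shell and the picture viewer there is one more tool, called after "Request:" by a JSON object that holds its "name" and its "arguments". servo_tool: Moves the arm, as the interface text tells. Its arguments: {"type":"object","properties":{"increments":{"type":"array"},"newtons":{"type":"number"}},"required":["increments"]}

```bash
mkdir -p pics
cat > h.py <<'E'
import numpy as np,cv2
from scipy.spatial.transform import Rotation as R
from station import ctrl
def snap(n,f=None):
    d=ctrl.get_image(n)
    if f: cv2.imwrite('pics/'+f,d['img'][:,:,::-1])
    return d
def ray(d,u,v):
    Rm=R.from_rotvec(d['rvec']).as_matrix(); t=np.array(d['tvec']).ravel()
    return -Rm.T@t, Rm.T@np.array([(u-d['cx'])/d['fx'],(v-d['cy'])/d['fy'],1])
def onz(d,u,v,z):
    c,r=ray(d,u,v); return c+r*(z-c[2])/r[2]
def proj(d,p):
    q=R.from_rotvec(d['rvec']).as_matrix()@np.array(p)+np.array(d['tvec']).ravel()
    return d['fx']*q[0]/q[2]+d['cx'],d['fy']*q[1]/q[2]+d['cy']
def two(d1,p1,d2,p2):
    c1,r1=ray(d1,*p1);c2,r2=ray(d2,*p2)
    s=np.linalg.lstsq(np.c_[r1,-r2],c2-c1,rcond=None)[0]
    a,b=c1+s[0]*r1,c2+s[1]*r2
    return (a+b)/2,np.linalg.norm(a-b)
E
python3 - <<'E'
from h import *
o=ctrl.get_obs();print(o['t'],o['tool_pos'],o['tool_rot'],o['opening'])
for n in('side','top'):
    d=snap(n,n+'0.png');print(n,d['fx'],d['cx'],d['cy'],ray(d,320,240))
d=snap('wrist');print(d['fx'],d['cx'],d['cy'],d['mount'])
E
```

```text
0.0 [0.27200631 0.56208189 0.2490945 ] [-7.01993942e-01 -3.06146798e+00  2.94345159e-03] 0.08572299732830076
side 507.96905348625387 314.23700943778806 236.277461625481 (array([-0.39019376, -0.25148776,  0.79801177]), array([ 0.81045393,  0.15561828, -0.56491575]))
top 550.4596616338731 318.84028778376876 238.7603650410683 (array([-0.10059806, -0.21024286,  1.02327279]), array([ 0.59931691,  0.12866056, -0.79011088]))
371.64829954431775 324.4844998116188 235.38845078392325 [[ 3.31201024e-04 -9.54316699e-01 -2.98796801e-01  7.68391349e-02]
 [ 9.99999487e-01  6.02175401e-04 -8.14818587e-04  6.82417127e-04]
 [ 9.57523067e-04 -2.98796377e-01  9.54316409e-01 -1.22686391e-01]
 [ 0.00000000e+00  0.00000000e+00  0.00000000e+00  1.00000000e+00]]
```

View pics/side0.png

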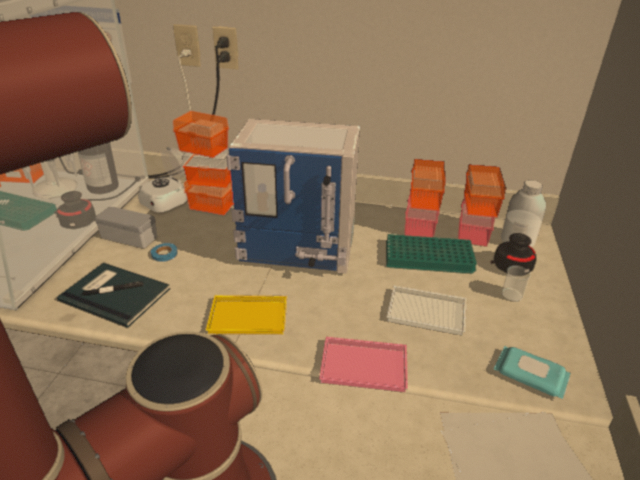

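View pics/top0.png

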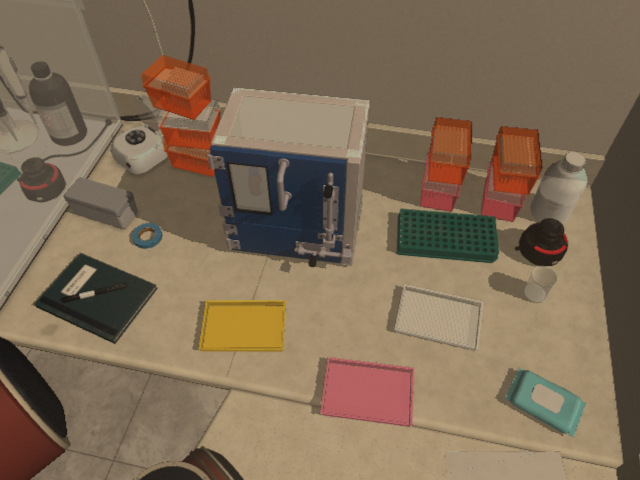

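Side view: the candidates for the tray are yellow (247,315), pink (365,363) and clear/white (427,310). The clear one fits, seen at (438,317) in the top view. The cabinet knobs in the top view are the black upper one (327,190), which is the long upright bolt, and the lower one (312,260), which I leave alone. The bow handle is at (283,185). Next is a close crop.

Run:
```python
from h import *
a=cv2.imread('pics/top0.png')[85:275,205:375];b=cv2.imread('pics/side0.png')[115:275,225:365]
a=cv2.resize(a,None,fx=2.4,fy=2.4,interpolation=2);b=cv2.resize(b,None,fx=2.7,fy=2.7,interpolation=2)
c=np.zeros((456,790,3),np.uint8);c[:a.shape[0],:a.shape[1]]=a;c[:b.shape[0],410:410+b.shape[1]]=b
cv2.imwrite('pics/c.png',c)
```

```text
(no output)
```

View pics/c.png

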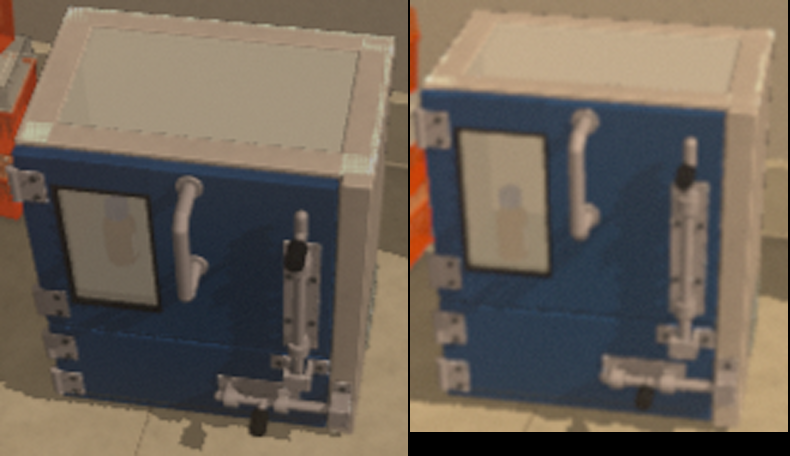

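The crop shows the shut door. The upper knob is at top-view (329,191) and side-view (327,181), the bow handle is at crop (185,240), and the blue-capped bottle shows through the pane. I'll fit the cabinet pose to these and the roof corners.

Run:
```python
from h import *
from scipy.optimize import least_squares
T=snap('top');S=snap('side')
ct=lambda u,v:(205+u/2.4,85+v/2.4)
cs=lambda u,v:(225+(u-410)/2.7,115+v/2.7)
obs=[(T,ct(18,141),(-.085,.14,.33)),(T,ct(380,178),(-.085,-.14,.33)),(T,ct(394,38),(.085,-.14,.33)),(T,ct(68,10),(.085,.14,.33)),
(T,ct(297,255),(-.134,-.088,.285)),(S,cs(685,178),(-.134,-.088,.285)),
(T,ct(182,240),(-.137,0,.268)),(S,cs(577,180),(-.137,0,.268)),
(S,cs(424,90),(-.085,.14,.33)),(S,cs(774,32),(.085,-.14,.33)),(S,cs(474,12),(.085,.14,.33))]
def w(x,p): 
    c,s=np.cos(x[2]),np.sin(x[2]); return (x[0]+c*p[0]-s*p[1],x[1]+s*p[0]+c*p[1],p[2])
f=lambda x:np.concatenate([np.array(proj(d,w(x,p)))-uv for d,uv,p in obs])
r=least_squares(f,[.6,.1,0],loss='soft_l1',f_scale=2);x=r.x
print(x,f(x).reshape(-1,2).round(1).tolist())
for n,p in dict(hinge=(-.097,.14,.29),handle=(-.137,0,.29),knob=(-.134,-.088,.285),shelf=(-.085,0,.122)).items():print(n,np.round(w(x,p),4))
print(two(T,ct(297,255),S,cs(685,178)))
m=np.array
for uv in [(403,287),(483,294),(475,348),(394,336)]: print('tray',onz(T,*uv,.016))
for d in (T,S):
    hsv=cv2.cvtColor(d['img'],cv2.COLOR_RGB2HSV)
```

```text
[0.69759773 0.01394366 0.06570968] [[-2.3, -0.2], [-2.0, -0.5], [0.6, -1.3], [-0.9, -2.1], [-0.0, 1.3], [1.4, 0.2], [0.5, 9.9], [1.1, 4.0], [0.0, -3.1], [0.9, -1.8], [0.5, -1.6]]
hinge [0.5916 0.1473 0.29  ]
handle [0.5609 0.0049 0.29  ]
knob [ 0.5697 -0.0827  0.285 ]
shelf [0.6128 0.0084 0.122 ]
(array([ 0.57465326, -0.08022591,  0.28263534]), np.float64(0.0030070245764844284))
tray [ 0.5747035  -0.24941772  0.016     ]
tray [ 0.59276524 -0.41966554  0.016     ]
tray [ 0.45990127 -0.40793012  0.016     ]
tray [ 0.45265421 -0.2455094   0.016     ]
```

The cabinet is at about (0.698, 0.014) with yaw 3.8°, and the knob is near (0.572, -0.082, 0.285). I'll write a helper for the tool-frame numbers and start moving towards the knob.

Request:
{"name": "servo_tool", "arguments": {"increments": [[[4,-3.2,-3.2,-1.5,-6],[4,-6.4,-6.4,-3,-12],[4,-9.6,-9.6,-5,-18],[4,-12.8,-12.8,-7,-24],[4,-16,-16,-9,-29.6]]], "newtons": 40}}

```text
t: 0.75
tool_pos: [0.3467, 0.3471, 0.341]
tool_rot: [-0.111, 3.139, -0.0]
contact_force: [0.9, -0.6, 0.1]
opening: 0.0396
grip_force: 0.0
```

```bash
cat >> h.py <<'E'
import sys
C=np.array([.6976,.0139]);Y=.0657
def cab(x,y,z):
    c,s=np.cos(Y),np.sin(Y);return np.array([C[0]+c*x-s*y,C[1]+s*x+c*y,z])
def go(p,yaw=None):
    "shift (cm) in tool axes and turn (deg) from the present pose"
    o=ctrl.get_obs();M=R.from_rotvec(o['tool_rot']).as_matrix()
    y0=np.degrees(np.arctan2(M[1,0],M[0,0]))
    print('t',round(o['t'],2),'pos',o['tool_pos'].round(4),'yawx',y0.round(1),'toolz',M[:,2].round(3),'F',o['contact_force'].round(1),'open',round(o['opening'],4),'q',o['q'].round(2))
    print(' shift',((M.T@(np.array(p)-o['tool_pos']))*100).round(2),'turn',None if yaw is None else round((y0-yaw+180)%360-180,1))
E
python3 -c "
from h import *
go([.50,-.08,.36],183.8)"
```

```text
t 0.75 pos [0.3467 0.3471 0.341 ] yawx -176.0 toolz [ 0. -0. -1.] F [ 0.9 -0.6  0.1] open 0.0396 q [ 0.63 -0.31  1.8  -0.    1.66 -1.01]
 shift [-12.28 -43.69  -1.9 ] turn 0.2
```

Request:
{"name": "servo_tool", "arguments": {"increments": [[[4,-1.3,-4.6,-0.5,0],[4,-2.6,-9.2,-1,0],[4,-3.9,-13.8,-1.5,0],[4,-5.2,-18.4,-2,0],[4,-6.5,-23,-2,0]]]}}

```text
t: 1.25
tool_pos: [0.427, 0.1218, 0.3614]
tool_rot: [-0.104, 3.138, 0.0]
contact_force: [-0.1, 0.8, 0.2]
opening: 0.04
grip_force: 0.0
```

Request:
{"name": "servo_tool", "arguments": {"increments": [[[4,-1.2,-4.2,0,0],[4,-2.4,-8.4,0,0],[4,-3.6,-12.6,0,0],[4,-4.8,-16.8,0,0],[4,-5.8,-20.7,0,0]]]}}

```text
t: 1.75
tool_pos: [0.4983, -0.0812, 0.3602]
tool_rot: [-0.102, 3.14, -0.0]
contact_force: [0.3, 0.0, 0.4]
opening: 0.04
grip_force: 0.0
```

```bash
cat >> h.py <<'E'
def wproj(d,o,p):
    M=R.from_rotvec(o['tool_rot']).as_matrix();t=M.T@(np.array(p)-o['tool_pos'])
    m=np.array(d['mount']);q=m[:3,:3].T@(t-m[:3,3])
    th=np.arctan2(np.hypot(q[0],q[1]),q[2]);n=q[:2]/np.hypot(*q[:2])*th
    return d['fx']*n[0]+d['cx'],d['fy']*n[1]+d['cy']
def wray(d,o,u,v):
    a=np.array([(u-d['cx'])/d['fx'],(v-d['cy'])/d['fy']]);th=np.hypot(*a)
    r=np.r_[a/th*np.sin(th),np.cos(th)];m=np.array(d['mount']);M=R.from_rotvec(o['tool_rot']).as_matrix()
    return M@m[:3,3]+o['tool_pos'],M@m[:3,:3]@r
def wonz(d,o,u,v,z):
    c,r=wray(d,o,u,v);return c+r*(z-c[2])/r[2]
E
python3 -c "
from h import *
o=ctrl.get_obs();d=snap('wrist','w1.png')
print(wproj(d,o,cab(-.134,-.088,.285)),wproj(d,o,cab(-.137,0,.29)))
go(cab(-.134,-.088,.36),183.8)"
```

```text
(np.float64(313.92536022860173), np.float64(360.80265681921213)) (np.float64(447.4400549961755), np.float64(357.2508502393645))
t 1.8 pos [ 0.4993 -0.0857  0.3595] yawx -176.5 toolz [-0.    -0.004 -1.   ] F [-1.8 -2.9 -0.8] open 0.0399 q [-0.32 -0.27  1.74 -0.    1.68 -1.95]
 shift [-7.05 -0.12 -0.05] turn -0.3
```

View pics/w1.png

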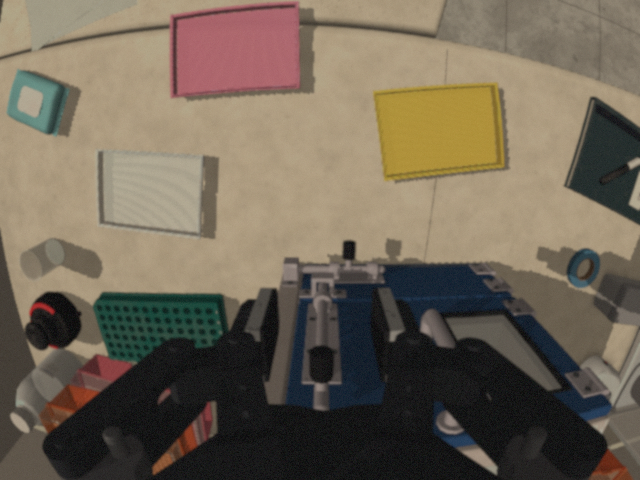

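Wrist view: the black knob is at (321,362) between the open fingers, within 3 mm of the prediction. The lower knob at (349,248) stays untouched, and the clear tray is at (152,193).

Request:
{"name": "servo_tool", "arguments": {"increments": [[[4,-4,0.1,0,-0.3],[4,-7.0,0.2,0,-0.3],[4,-7.0,0.2,3,-0.3],[4,-7.0,0.2,6,-0.3],[4,-7.0,0.2,7.4,-0.3]]]}}

```text
t: 2.3
tool_pos: [0.5667, -0.0721, 0.2826]
tool_rot: [0.112, -3.135, -0.002]
contact_force: [-0.9, 0.1, -0.5]
opening: 0.0401
grip_force: 0.0
```

Request:
{"name": "servo_tool", "arguments": {"increments": [[[1,0,0,0,0],[0.5,0,0,0,0],[0.5,0,0,0,0],[0.5,0,0,0,0],[0.5,0,0,0,0]]], "newtons": 40}}

```text
t: 2.8
tool_pos: [0.567, -0.078, 0.2876]
tool_rot: [0.105, -3.138, 0.019]
contact_force: [-4.4, -17.3, -3.4]
opening: 0.0146
grip_force: 39.0
```

Request:
{"name": "servo_tool", "arguments": {"increments": [[[0.5,0,-0.3,0,0],[0.5,0,-0.5,-0.7,0],[0.5,0,-0.5,-1.4,0],[0.5,0,-0.5,-2.0,0],[0.5,0,-0.5,-2.4,0]]]}}

```text
t: 3.3
tool_pos: [0.566, -0.0784, 0.3053]
tool_rot: [0.109, -3.131, 0.001]
contact_force: [0.2, -6.0, -29.5]
opening: 0.0143
grip_force: 40.4
```

```bash
python3 -c "
from h import *
go(cab(-.134,-.088,.309),183.8)
d=snap('top');cv2.imwrite('pics/t1.png',cv2.resize(d['img'][90:270,200:380,::-1],None,fx=3,fy=3))"
```

```text
t 3.3 pos [ 0.566  -0.0784  0.3053] yawx -176.0 toolz [-0.008 -0.001 -1.   ] F [  0.2  -6.  -29.5] open 0.0143 q [-0.27 -0.1   1.67 -0.    1.58 -1.91]
 shift [-0.33 -0.45 -0.37] turn 0.2
```

View pics/t1.png

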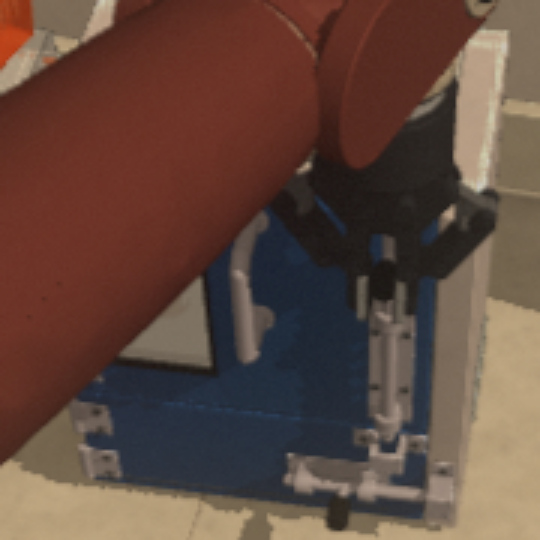

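The crop shows the fingers pinching the black knob at (383,280), with the bolt's foot clear of its keep at (388,430). I'll swing the leaf by the knob along its arc, 30° per call.

Request:
{"name": "servo_tool", "arguments": {"increments": [[[0.5,1.2,0.2,0.1,3],[0.5,2.4,0.5,0.1,6],[0.5,4.7,1.3,0.1,12],[0.5,6.9,2.3,0.1,18],[0.5,8.95,3.5,0.1,24]]]}}

```text
t: 3.85
tool_pos: [0.4743, -0.0475, 0.3051]
tool_rot: [-0.549, -3.087, -0.005]
contact_force: [4.0, 4.7, -17.8]
opening: 0.0146
grip_force: 41.3
```

```bash
cat >> h.py <<'E'
def knob(th,z=.309):
    t=np.radians(th);c,s=np.cos(t),np.sin(t)
    return cab(-.097-.228*s-.037*c,.14-.228*c+.037*s,z)
E
python3 -c "
from h import *
go(knob(24),183.8-24);go(knob(54),183.8-54)"
```

```text
t 3.85 pos [ 0.4743 -0.0475  0.3051] yawx 159.8 toolz [-0.006  0.004 -1.   ] F [  4.    4.7 -17.8] open 0.0146 q [-0.26 -0.34  1.87  0.    1.61 -1.48]
 shift [-0.57 -0.48 -0.4 ] turn 0.0
t 3.85 pos [ 0.4743 -0.0475  0.3051] yawx 159.8 toolz [-0.006  0.004 -1.   ] F [  4.    4.7 -17.8] open 0.0146 q [-0.26 -0.34  1.87  0.    1.61 -1.48]
 shift [10.33  4.44 -0.31] turn 30.0
```

Request:
{"name": "servo_tool", "arguments": {"increments": [[[0.5,2.35,0.5,0,6],[0.5,4.65,1.3,0,12],[0.5,6.9,2.3,0,18],[0.5,8.95,3.5,0,24],[0.5,10.9,4.9,0,30]]]}}

```text
t: 4.35
tool_pos: [0.391, 0.0375, 0.3051]
tool_rot: [-1.329, -2.846, -0.013]
contact_force: [19.2, 11.2, -23.6]
opening: 0.0144
grip_force: 41.2
```

Request:
{"name": "servo_tool", "arguments": {"increments": [[[0.5,2.35,0.5,0,6],[0.5,4.65,1.3,0,12],[0.5,6.9,2.3,0,18],[0.5,8.95,3.5,0,24],[0.5,10.9,4.9,0,30]]]}}

```text
t: 4.85
tool_pos: [0.361, 0.1506, 0.3052]
tool_rot: [2.018, 2.398, 0.012]
contact_force: [31.2, 1.2, -28.8]
opening: 0.0145
grip_force: 41.4
```

```bash
python3 -c "
from h import *
go(knob(84),183.8-84)"
```

```text
t 4.85 pos [0.361  0.1506 0.3052] yawx 99.8 toolz [ 0.011  0.001 -1.   ] F [ 31.2   1.2 -28.8] open 0.0145 q [ 0.2  -0.59  2.05 -0.    1.67  0.03]
 shift [-0.54 -0.13 -0.38] turn 0.0
```

Request:
{"name": "servo_tool", "arguments": {"increments": [[[0.5,2.35,0.9,0,6],[0.5,4.65,1.7,0,12],[0.5,6.9,2.7,0,18],[0.5,8.95,3.9,0,24],[0.5,10.9,5.3,0,30]]]}}

```text
t: 5.35
tool_pos: [0.3917, 0.2652, 0.3052]
tool_rot: [2.572, 1.795, -0.004]
contact_force: [12.7, -6.6, -19.6]
opening: 0.0144
grip_force: 41.6
```

Request:
{"name": "servo_tool", "arguments": {"increments": [[[0.5,0,0,0,0],[2,0,0,0,0],[3.5,0,0,0,0],[3.5,0,0,-5,0],[3.5,0,0,-10,0]]]}}

```text
t: 5.85
tool_pos: [0.39, 0.2656, 0.4104]
tool_rot: [-2.571, -1.803, 0.002]
contact_force: [1.2, 0.8, 0.5]
opening: 0.0352
grip_force: 0.0
```

```bash
python3 -c "
from h import *
go(cab(-.25,-.05,.45),183.8)
go(cab(-.25,-.05,.45),3.8)
S=snap('side','s2.png')"
```

```text
t 5.85 pos [0.39   0.2656 0.4104] yawx 70.1 toolz [-0.002  0.    -1.   ] F [1.2 0.8 0.5] open 0.0352 q [ 0.44 -0.36  1.72  0.    1.78  0.79]
 shift [-27.81  16.6   -3.98] turn -113.7
t 5.85 pos [0.39   0.2656 0.4104] yawx 70.1 toolz [-0.002  0.    -1.   ] F [1.2 0.8 0.5] open 0.0352 q [ 0.44 -0.36  1.72  0.    1.78  0.79]
 shift [-27.81  16.6   -3.98] turn 66.3
```

View pics/s2.png

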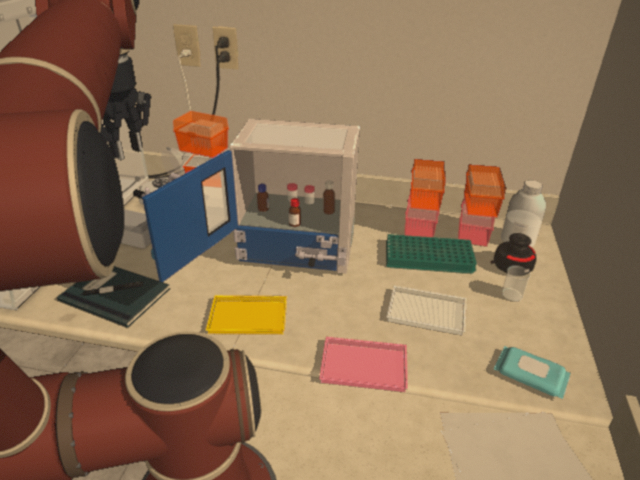

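The side view shows the upper leaf open to about 114° and the lower leaf shut with its bolt shot. The red cap is at (295,203), the blue bottle at (263,197), and the white-capped tall one at (329,200). The tool points straight down, and the roof edge blocks the gripper body there, so it needs to lean. I'll go to mid-front and see how the arm acts at the upper end of its reach.

Request:
{"name": "servo_tool", "arguments": {"increments": [[[4,-4,2.5,-1,-8],[4,-8,5,-2,-16],[4,-12,7.5,-3,-24],[4,-16,10,-4,-32],[4,-20,12,-4,-40]]]}}

```text
t: 6.4
tool_pos: [0.4328, 0.0604, 0.4515]
tool_rot: [1.875, 2.514, 0.007]
contact_force: [1.0, 0.9, -0.5]
opening: 0.04
grip_force: 0.0
```

Request:
{"name": "servo_tool", "arguments": {"increments": [[[4,0,0,-2,-8],[4,0,0,-5,-16],[4,0,0,-8,-24],[4,0,0,-11,-32],[4,0,0,-14,-40]]]}}

```text
t: 6.9
tool_pos: [0.4317, 0.0618, 0.5914]
tool_rot: [0.902, 3.004, 0.003]
contact_force: [0.1, 0.3, -0.0]
opening: 0.0397
grip_force: 0.0
```

```bash
python3 -c "
from h import *
go(cab(-.28,0,.8),183.8)
T=snap('top','t3.png');S=snap('side')
def red(d,x0,x1,y0,y1):
    h=cv2.cvtColor(d['img'],cv2.COLOR_RGB2HSV);m=((h[...,0]<6)|(h[...,0]>174))&(h[...,1]>170)&(h[...,2]>110)
    m[:y0]=0;m[y1:]=0;m[:,:x0]=0;m[:,x1:]=0
    n,l,s,c=cv2.connectedComponentsWithStats(m.astype(np.uint8));i=[k for k in range(1,n) if s[k,4]>8];return [(c[k],s[k]) for k in i]
print(red(S,240,350,150,240));print(red(T,220,365,110,260))
print(proj(T,cab(-.061,0,.187)),proj(S,cab(-.061,0,.187)))"
```

```text
t 6.9 pos [0.4317 0.0618 0.5914] yawx 146.6 toolz [ 0.005  0.001 -1.   ] F [ 0.1  0.3 -0. ] open 0.0397 q [-0.03 -0.36  1.42  0.    2.08 -1.02]
 shift [ -2.61  -6.21 -20.87] turn -37.2
[(array([294.54385965, 202.43859649]), array([291, 199,   8,   8,  57], dtype=int32))]
[(array([291.6097561, 196.       ]), array([287, 193,   9,   8,  41], dtype=int32))]
(np.float64(290.5194616603859), np.float64(194.54613184652584)) (np.float64(294.52433028458535), np.float64(200.59854003314376))
```

Request:
{"name": "servo_tool", "arguments": {"increments": [[[4,0,0,-4,-8],[4,0,0,-8,-16],[4,0,0,-12,-24],[4,0,0,-16,-32],[4,0,0,-20,-37]]]}}

```text
t: 7.5
tool_pos: [0.4312, 0.0619, 0.7901]
tool_rot: [-0.094, 3.137, 0.0]
contact_force: [-0.1, 0.5, 0.4]
opening: 0.0398
grip_force: 0.0
```

Request:
{"name": "servo_tool", "arguments": {"increments": [[[4,0,0,-5,0],[4,0,0,-10,0],[4,0,0,-15,0],[4,0,0,-20,0],[4,0,0,-25,0]]]}}

```text
t: 8.0
tool_pos: [0.4219, 0.0604, 0.9013]
tool_rot: [-0.087, 3.09, -0.003]
contact_force: [-0.4, 0.3, 0.7]
opening: 0.0398
grip_force: 0.0
```

```bash
python3 -c "
from h import *
go(cab(-.28,0,.8),183.8)
T=ctrl.get_image('top');S=ctrl.get_image('side')
print(two(T,(291.6,196),S,(294.5,202.4)),cab(-.061,0,.187))"
```

```text
t 8.0 pos [0.4219 0.0604 0.9013] yawx -176.8 toolz [ 0.05  -0.001 -0.999] F [-0.4  0.3  0.7] open 0.0398 q [-0.03  0.1   0.37  0.    2.62 -1.66]
 shift [ 1.24 -6.42 10.1 ] turn -0.6
(array([0.638311  , 0.00933422, 0.18109683]), np.float64(0.002104452366373994)) [0.63673161 0.00989518 0.187     ]
```

Request:
{"name": "servo_tool", "arguments": {"increments": [[[4,0,0,-5,0],[4,0,0,-10,0],[4,0,0,-15,0],[4,0,0,-20,0],[4,0,0,-25,0]]]}}

```text
t: 8.6
tool_pos: [0.4028, 0.0586, 0.9184]
tool_rot: [-0.086, 3.047, -0.007]
contact_force: [-0.3, -0.5, -0.6]
opening: 0.04
grip_force: 0.0
```

```bash
python3 -c "
from h import *
go(cab(-.28,0,.8),183.8)"
```

```text
t 8.6 pos [0.4028 0.0586 0.9184] yawx -176.7 toolz [ 0.093 -0.002 -0.996] F [-0.3 -0.5 -0.6] open 0.04 q [-0.04  0.08  0.35  0.    2.62 -1.66]
 shift [-0.07 -6.3  11.94] turn -0.5
```

Request:
{"name": "servo_tool", "arguments": {"increments": [[[4,4,0,-2,0],[4,8,0,-4,0],[4,12,0,-6,0],[4,16,0,-8,0],[4,20,0,-10,0]]]}}

```text
t: 9.1
tool_pos: [0.2394, 0.0542, 0.9216]
tool_rot: [-0.084, 2.996, -0.02]
contact_force: [-0.3, 0.2, 0.8]
opening: 0.0398
grip_force: 0.0
```

```bash
python3 -c "
from h import *
go(cab(-.28,0,.8),183.8)"
```

```text
t 9.1 pos [0.2394 0.0542 0.9216] yawx -176.7 toolz [ 0.144 -0.009 -0.99 ] F [-0.3  0.2  0.8] open 0.0398 q [-0.09 -0.28  0.66  0.01  2.62 -1.71]
 shift [-15.59  -6.62  14.67] turn -0.5
```

Request:
{"name": "servo_tool", "arguments": {"increments": [[[4,3,0,-5,0],[4,5,0,-10,0],[4,8,0,-15,0],[4,10,0,-20,0],[4,10,0,-30,0]]]}}

```text
t: 9.6
tool_pos: [0.1955, 0.0705, 0.9329]
tool_rot: [-0.082, 2.942, -0.032]
contact_force: [0.6, -0.9, 0.6]
opening: 0.0395
grip_force: 0.0
```

Request:
{"name": "servo_tool", "arguments": {"increments": [[[4,0,0,-5,0],[4,0,0,-10,0],[4,0,0,-20,0],[4,0,0,-30,0],[4,0,0,-40,0]]]}}

```text
t: 10.1
tool_pos: [0.2011, 0.089, 0.9594]
tool_rot: [-0.082, 2.889, -0.037]
contact_force: [0.6, -0.1, -0.7]
opening: 0.0401
grip_force: 0.0
```

```bash
python3 -c "
from h import *
go(cab(-.28,0,.8),183.8)"
```

```text
t 10.1 pos [0.2011 0.089  0.9594] yawx -176.5 toolz [ 0.249 -0.018 -0.968] F [ 0.6 -0.1 -0.7] open 0.0401 q [ 0.14 -0.26  0.53 -0.1   2.62 -1.59]
 shift [-16.5   -9.96  21.  ] turn -0.3
```

Request:
{"name": "servo_tool", "arguments": {"increments": [[[4,0,0,-10,0],[4,0,0,-20,0],[4,0,0,-30,0],[4,0,0,-40,0],[4,0,0,-50,0]]]}}

```text
t: 10.6
tool_pos: [0.1883, 0.105, 0.9786]
tool_rot: [-0.081, 2.836, -0.036]
contact_force: [-0.1, 1.2, -0.5]
opening: 0.0401
grip_force: 0.0
```

Request:
{"name": "servo_tool", "arguments": {"increments": [[[4,0,0,-10,0],[4,0,0,-20,0],[4,0,0,-30,0],[4,0,0,-40,0],[4,0,0,-50,0]]]}}

```text
t: 11.1
tool_pos: [0.1625, 0.1174, 0.9941]
tool_rot: [-0.081, 2.784, -0.032]
contact_force: [-0.2, -0.3, -0.8]
opening: 0.0398
grip_force: 0.0
```

Request:
{"name": "servo_tool", "arguments": {"increments": [[[4,0,0,-10,0],[4,0,0,-20,0],[4,0,0,-30,0],[4,0,0,-40,0],[4,0,0,-50,0]]]}}

```text
t: 11.6
tool_pos: [0.1287, 0.1255, 1.008]
tool_rot: [-0.082, 2.731, -0.022]
contact_force: [-0.9, 0.3, 0.7]
opening: 0.0399
grip_force: 0.0
```

```bash
python3 -c "
from h import *
go(cab(-.28,0,.8),183.8)"
```

```text
t 11.6 pos [0.1287 0.1255 1.008 ] yawx -176.2 toolz [ 0.398 -0.004 -0.917] F [-0.9  0.3  0.7] open 0.0399 q [ 0.76 -0.18  0.33 -0.59  2.62 -1.44]
 shift [-17.47 -13.97  30.65] turn -0.0
```

Request:
{"name": "servo_tool", "arguments": {"increments": [[[4,-3,-1,-10,0],[4,-6,-2,-20,0],[4,-9,-3,-30,0],[4,-12,-4,-40,0],[4,-15,-5,-50,0]]]}}

```text
t: 12.1
tool_pos: [0.1309, 0.118, 1.0272]
tool_rot: [-0.08, 2.681, -0.021]
contact_force: [0.6, -0.1, 0.7]
opening: 0.0402
grip_force: 0.0
```

Request:
{"name": "servo_tool", "arguments": {"increments": [[[4,-3,-1,-10,0],[4,-6,-2,-20,0],[4,-9,-3,-30,0],[4,-12,-4,-40,0],[4,-15,-5,-50,0]]]}}

```text
t: 12.6
tool_pos: [0.1053, 0.11, 1.0445]
tool_rot: [-0.078, 2.628, -0.023]
contact_force: [-0.4, 1.4, -0.0]
opening: 0.0399
grip_force: 0.0
```

```bash
python3 -c "
from h import *
go(cab(-.28,0,.8),183.8)"
```

```text
t 12.6 pos [0.1053 0.11   1.0445] yawx -176.1 toolz [ 0.49  -0.002 -0.872] F [-0.4  1.4 -0. ] open 0.0399 q [ 1.05 -0.05  0.07 -1.02  2.62 -1.6 ]
 shift [-14.57 -12.29  36.67] turn 0.1
```

Request:
{"name": "servo_tool", "arguments": {"increments": [[[4,-1.5,-1.2,3.6,0],[4,-3,-2.4,7.2,0],[4,-4.5,-3.6,11,0],[4,-6,-5,15,0],[4,-7.5,-6,18.5,0]]]}}

```text
t: 13.1
tool_pos: [0.1893, 0.081, 0.9872]
tool_rot: [-0.086, 2.627, -0.038]
contact_force: [0.7, 1.1, 0.6]
opening: 0.0398
grip_force: 0.0
```

```bash
python3 -c "
from h import *
go(cab(-.28,0,.55),183.8)"
```

```text
t 13.1 pos [0.1893 0.081  0.9872] yawx -175.5 toolz [ 0.491 -0.011 -0.871] F [0.7 1.1 0.6] open 0.0398 q [ 0.14 -0.36  0.57 -0.12  2.42 -1.61]
 shift [ 2.09 -7.87 49.42] turn 0.7
```

Request:
{"name": "servo_tool", "arguments": {"increments": [[[5.5,0.2,-0.8,4.9,0],[5.5,0.4,-1.6,9.8,0],[5.5,0.6,-2.4,14.7,0],[5.5,0.8,-3.2,19.6,0],[5.5,1,-4,24.5,0]]]}}

```text
t: 13.6
tool_pos: [0.304, 0.0367, 0.7681]
tool_rot: [-0.083, 2.629, -0.039]
contact_force: [0.3, 0.9, -0.0]
opening: 0.0548
grip_force: 0.0
```

Request:
{"name": "servo_tool", "arguments": {"increments": [[[5.5,0.2,-0.8,4.9,0],[5.5,0.4,-1.6,9.8,0],[5.5,0.6,-2.4,14.7,0],[5.5,0.8,-3.2,19.6,0],[5.5,1,-4,24.5,0]]]}}

```text
t: 14.1
tool_pos: [0.4173, -0.0067, 0.5512]
tool_rot: [-0.084, 2.629, -0.039]
contact_force: [1.2, 0.5, 0.8]
opening: 0.0551
grip_force: 0.0
```

```bash
python3 -c "
from h import *
go(cab(-.20,0,.16),183.8)
print(R.from_rotvec(ctrl.get_obs()['tool_rot']).as_matrix().round(3))"
```

```text
t 14.1 pos [ 0.4173 -0.0067  0.5512] yawx -175.6 toolz [ 0.489 -0.012 -0.872] F [1.2 0.5 0.8] open 0.0551 q [-0.27 -0.76  1.79  0.12  1.61 -1.87]
 shift [12.    2.01 38.06] turn 0.6
[[-0.87  -0.052  0.489]
 [-0.067  0.998 -0.012]
 [-0.488 -0.043 -0.872]]
```

Request:
{"name": "servo_tool", "arguments": {"increments": [[[5.5,1.4,0.2,4.6,-1],[5.5,2.9,0.5,9.2,-2],[5.5,4.3,0.7,13.8,-3],[5.5,5.8,1,18.4,-4],[5.5,7.2,1.2,23,-5]]]}}

```text
t: 14.6
tool_pos: [0.4658, -0.0019, 0.3149]
tool_rot: [-0.2, 2.624, -0.069]
contact_force: [0.8, -1.2, -0.1]
opening: 0.0551
grip_force: 0.0
```

```bash
python3 -c "
from h import *
go(cab(-.20,0,.157))"
```

```text
t 14.6 pos [ 0.4658 -0.0019  0.3149] yawx -169.9 toolz [ 0.489 -0.012 -0.872] F [ 0.8 -1.2 -0.1] open 0.0551 q [-0.22 -0.74  2.17  0.1   1.21 -1.95]
 shift [ 4.79  1.21 15.34] turn None
```

Request:
{"name": "servo_tool", "arguments": {"increments": [[[5.5,1.4,0.3,4.5,2.5],[5.5,2.8,0.7,9,5],[5.5,4.2,1.0,13,7.5],[5.5,4.8,1.2,15.3,10],[5.5,4.8,1.2,15.3,10]]]}}

```text
t: 15.1
tool_pos: [0.4949, 0.0011, 0.1538]
tool_rot: [0.031, 2.64, -0.007]
contact_force: [-0.4, -0.7, 0.1]
opening: 0.0547
grip_force: 0.0
```

```bash
python3 -c "
from h import *
o=ctrl.get_obs();d=snap('wrist','w2.png')
print(wproj(d,o,[.637,.0096,.192]),wproj(d,o,[.637,.0096,.125]))
go([.637,.0096,.157]);print(R.from_rotvec(o['tool_rot']).as_matrix().round(3))"
```

```text
(np.float64(340.5591209704312), np.float64(475.1156350560856)) (np.float64(339.05616965949184), np.float64(388.04928082439676))
t 15.15 pos [0.4966 0.0008 0.1575] yawx 178.7 toolz [ 0.485 -0.011 -0.874] F [ 0.6 -0.8  0.6] open 0.055 q [-0.19 -0.52  2.31  0.11  0.86 -1.79]
 shift [-12.23   1.2    6.85] turn None
[[-0.877  0.023  0.48 ]
 [ 0.021  1.    -0.01 ]
 [-0.481  0.001 -0.877]]
```

View pics/w2.png

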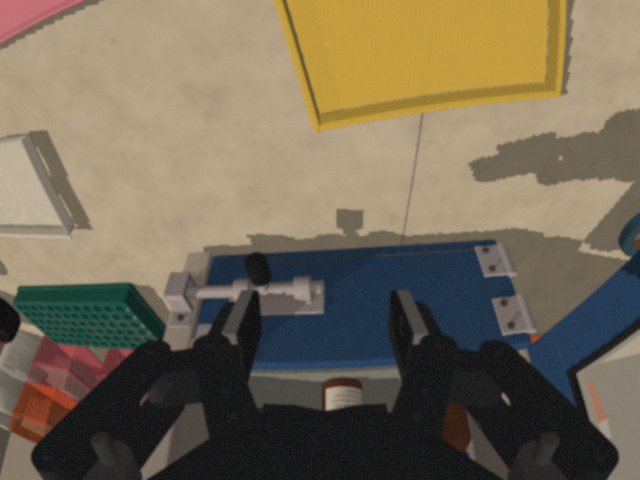

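Wrist view: the red bottle's foot is at (342,382), midway between the open pads at (240,320) and (405,320). The blue bottle's foot is at (455,408). I'll check its clearance from the left finger.

```bash
python3 -c "
from h import *
o=ctrl.get_obs();d=snap('wrist')
c,s=np.cos(Y),np.sin(Y)
for u,v in [(342,380),(445,405),(470,405)]:
    p=wonz(d,o,u,v,.122);q=p[:2]-C;print(p.round(3),'cab',(c*q[0]+s*q[1]).round(3),(-s*q[0]+c*q[1]).round(3))
go(cab(-.061,0.001,.157))"
```

```text
[0.641 0.012 0.122] cab -0.057 0.002
[0.728 0.116 0.122] cab 0.037 0.1
[0.738 0.147 0.122] cab 0.049 0.13
t 15.2 pos [0.498  0.0005 0.1604] yawx 178.8 toolz [ 0.489 -0.012 -0.872] F [ 0.1 -0.3  1.3] open 0.0553 q [-0.19 -0.53  2.3   0.11  0.86 -1.79]
 shift [-11.9    1.34   7.07] turn None
```

Request:
{"name": "servo_tool", "arguments": {"increments": [[[5.5,-3.5,1.0,2.1,0],[5.5,-6.5,1.3,3.9,0],[5.5,-9.5,1.4,5.6,0],[5.5,-12.1,1.4,7.0,0],[5.5,-12.1,1.4,7.0,0]]]}}

```text
t: 15.7
tool_pos: [0.6427, 0.0111, 0.1633]
tool_rot: [0.028, 2.623, -0.011]
contact_force: [-0.3, 0.0, 0.0]
opening: 0.0549
grip_force: 0.0
```

```bash
python3 -c "
from h import *
go(cab(-.058,0.001,.157))
S=snap('side');T=snap('top')
a=cv2.resize(S['img'][110:280,220:370,::-1],None,fx=2.6,fy=2.6);b=cv2.resize(T['img'][85:255,210:360,::-1],None,fx=2.6,fy=2.6)
cv2.imwrite('pics/g.png',np.hstack([a,b]))"
```

```text
t 15.7 pos [0.6427 0.0111 0.1633] yawx 178.8 toolz [ 0.496 -0.013 -0.868] F [-0.3  0.   0. ] open 0.0549 q [-0.12 -0.11  1.98  0.07  0.75 -1.7 ]
 shift [ 0.58 -0.01  0.4 ] turn None
```

View pics/g.png

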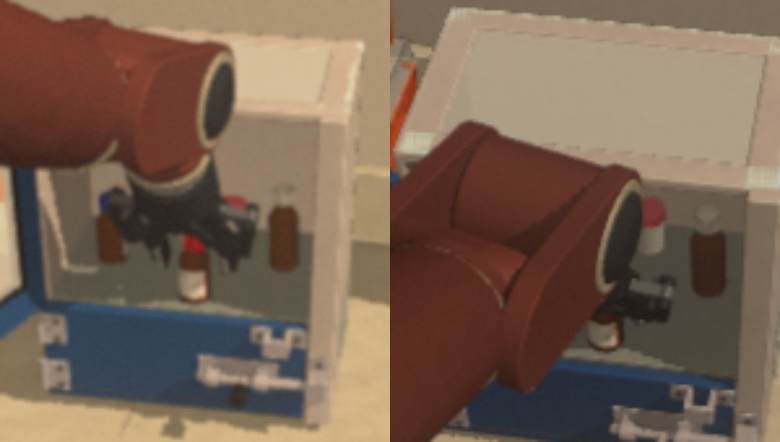

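The crop shows the fingers either side of the upright red-capped bottle (crop (193,275)), with the body clear of the roof edge. I'll lower 6 mm and close gently.

Request:
{"name": "servo_tool", "arguments": {"increments": [[[5.5,0.3,0,0.5,0],[4,0.3,0,0.5,0],[3,0.3,0,0.5,0],[2.4,0.3,0,0.5,0],[2,0.3,0,0.5,0]]], "newtons": 25}}

```text
t: 16.3
tool_pos: [0.638, 0.0119, 0.1533]
tool_rot: [0.028, 2.629, -0.01]
contact_force: [-0.2, -0.9, -1.2]
opening: 0.0289
grip_force: 24.7
```

Request:
{"name": "servo_tool", "arguments": {"increments": [[[2,0,0,0,0],[2,0,0,0,0],[2,-0.5,0,-0.9,0],[2,-1,0,-1.8,0],[2,-1,0,-1.8,0]]]}}

```text
t: 16.8
tool_pos: [0.6398, 0.0117, 0.1774]
tool_rot: [0.028, 2.624, -0.01]
contact_force: [0.5, 0.4, 0.1]
opening: 0.0288
grip_force: 24.8
```

```bash
python3 -c "
from h import *
go(cab(-.23,-.02,.24))
print(go([.52,-.331,.2],180))"
```

```text
t 16.8 pos [0.6398 0.0117 0.1774] yawx 178.8 toolz [ 0.495 -0.013 -0.869] F [0.5 0.4 0.1] open 0.0288 q [-0.12 -0.13  1.98  0.06  0.78 -1.7 ]
 shift [ 11.65  -3.67 -13.83] turn None
t 16.8 pos [0.6398 0.0117 0.1774] yawx 178.8 toolz [ 0.495 -0.013 -0.869] F [0.5 0.4 0.1] open 0.0288 q [-0.12 -0.13  1.98  0.06  0.78 -1.7 ]
 shift [  8.68 -34.53  -7.46] turn -1.2
None
```

Request:
{"name": "servo_tool", "arguments": {"increments": [[[2,2,0,-1.2,0],[2,5,0,-2.8,0],[2,8,0,-4.5,0],[2,11.5,0,-6.5,0],[2,14.8,0,-8.3,0]]]}}

```text
t: 17.3
tool_pos: [0.4673, 0.0157, 0.1736]
tool_rot: [0.028, 2.629, -0.01]
contact_force: [-0.6, 0.9, 0.2]
opening: 0.0288
grip_force: 25.1
```

Request:
{"name": "servo_tool", "arguments": {"increments": [[[2,0,-3,-1,0],[2,0,-7,-2,0],[2,0,-11,-2,0],[2,0,-15,-2,0],[2,0,-19,-2,0]]]}}

```text
t: 17.8
tool_pos: [0.4544, -0.176, 0.1925]
tool_rot: [0.028, 2.627, -0.012]
contact_force: [0.8, 0.6, -0.5]
opening: 0.029
grip_force: 25.1
```

```bash
python3 -c "
from h import *
go([.52,-.331,.12])
for n,e in(('side','s4'),('wrist','w4')):
    d=snap(n,e+'.png')
    if n=='side':
        o=ctrl.get_obs()
        print([proj(d,[.52+a,-.331+b,.016]) for a,b in((.06,.08),(.06,-.08),(-.06,-.08),(-.06,.08))])"
```

```text
t 17.8 pos [ 0.4544 -0.176   0.1925] yawx 178.8 toolz [ 0.492 -0.014 -0.87 ] F [ 0.8  0.6 -0.5] open 0.029 q [-0.69 -0.57  2.28  0.36  1.04 -2.36]
 shift [ -2.41 -15.32   9.75] turn None
[(np.float64(394.75117546357774), np.float64(285.9200897102312)), (np.float64(462.88042529802544), np.float64(295.52538350242804)), (np.float64(464.46673840136066), np.float64(330.9411905031068)), (np.float64(390.4119893143133), np.float64(319.66342150178826))]
```

View pics/s4.png

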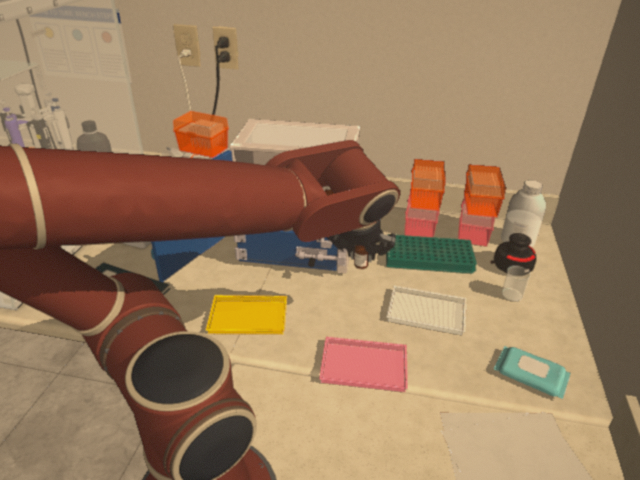

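The side view shows the bottle held upright at (360,258), and the tray centred at (427,310), matching (0.52, -0.331). I'll move above it and lower.

Request:
{"name": "servo_tool", "arguments": {"increments": [[[2,-0.6,-4,1,0],[2,-1.2,-8,3,0],[2,-1.8,-12,6,0],[2,-2.4,-15.3,9,0],[2,-2.4,-15.3,9.7,0]]]}}

```text
t: 18.4
tool_pos: [0.5198, -0.3302, 0.1141]
tool_rot: [0.032, 2.634, -0.005]
contact_force: [-0.5, 0.6, -0.7]
opening: 0.0288
grip_force: 25.4
```

```bash
python3 -c "
from h import *
go([.51,-.331,.045]);T=snap('top','t5.png')"
```

```text
t 18.4 pos [ 0.5198 -0.3302  0.1141] yawx 178.5 toolz [ 0.486 -0.009 -0.874] F [-0.5  0.6 -0.7] open 0.0288 q [-0.84 -0.05  2.01  0.48  0.88 -2.64]
 shift [ 4.21 -0.13  5.57] turn None
```

View pics/t5.png

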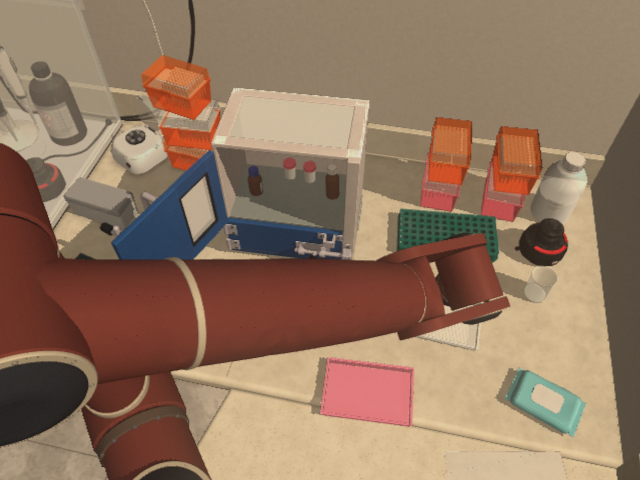

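The top view shows the arm over the tray. The blue bottle (255,183) and tall bottle (332,185) are still standing, and the leaf is open.

Request:
{"name": "servo_tool", "arguments": {"increments": [[[2,1.4,0,1.9,0],[2,2.8,-0.1,3.7,0],[2,4.2,-0.1,5.6,0],[2,4.2,-0.1,5.6,0],[2,4.2,-0.1,5.6,0]]]}}

```text
t: 18.95
tool_pos: [0.511, -0.3288, 0.0508]
tool_rot: [0.027, 2.628, -0.01]
contact_force: [-0.6, -0.4, -0.3]
opening: 0.0288
grip_force: 25.4
```

Request:
{"name": "servo_tool", "arguments": {"increments": [[[2,0.1,0,0.2,0],[2,0.2,0,0.35,0],[2,0.25,0,0.5,0],[2,0.35,0,0.6,0],[2,0.35,0,0.6,0]]]}}

```text
t: 19.45
tool_pos: [0.5104, -0.3296, 0.0425]
tool_rot: [0.028, 2.629, -0.01]
contact_force: [-0.2, -0.1, -0.7]
opening: 0.0291
grip_force: 25.4
```

Step down in about 2 mm rows, watching for contact.

Request:
{"name": "servo_tool", "arguments": {"increments": [[[2,0.1,0,0.17,0],[2,0.1,0,0.17,0],[2,0.2,0,0.35,0],[2,0.2,0,0.35,0],[2,0.2,0,0.35,0]]]}}

```text
t: 19.95
tool_pos: [0.5104, -0.3296, 0.0384]
tool_rot: [0.028, 2.629, -0.01]
contact_force: [-0.6, 0.4, -0.6]
opening: 0.029
grip_force: 25.4
```

Request:
{"name": "servo_tool", "arguments": {"increments": [[[2,0.05,0,0.09,0],[2,0.1,0,0.17,0],[2,0.1,0,0.17,0],[2,0.1,0,0.17,0]]]}}

```text
t: 20.35
tool_pos: [0.5104, -0.3296, 0.0365]
tool_rot: [0.028, 2.629, -0.01]
contact_force: [-0.7, 0.1, -0.5]
opening: 0.0288
grip_force: 25.4
```

Request:
{"name": "servo_tool", "arguments": {"increments": [[[2,0.05,0,0.09,0],[2,0.1,0,0.17,0],[2,0.1,0,0.17,0],[2,0.1,0,0.17,0]]]}}

```text
t: 20.75
tool_pos: [0.5103, -0.3296, 0.0345]
tool_rot: [0.028, 2.629, -0.01]
contact_force: [-0.4, 0.4, -0.5]
opening: 0.0286
grip_force: 25.4
```

Request:
{"name": "servo_tool", "arguments": {"increments": [[[2,0.05,0,0.09,0],[2,0.05,0,0.09,0],[2,0.05,0,0.09,0]]]}}

```text
t: 21.05
tool_pos: [0.5104, -0.3296, 0.0335]
tool_rot: [0.028, 2.629, -0.01]
contact_force: [-0.5, -0.2, -1.0]
opening: 0.0291
grip_force: 25.4
```

Request:
{"name": "servo_tool", "arguments": {"increments": [[[2,0.05,0,0.09,0],[2,0.05,0,0.09,0],[2,0.05,0,0.09,0]]]}}

```text
t: 21.35
tool_pos: [0.5108, -0.3299, 0.0331]
tool_rot: [0.028, 2.628, -0.01]
contact_force: [-0.6, 0.7, 2.4]
opening: 0.0292
grip_force: 25.7
```

Request:
{"name": "servo_tool", "arguments": {"increments": [[[2,0.05,0,0.09,0],[2,0.05,0,0.09,0],[2,0.05,0,0.09,0]]]}}

```text
t: 21.65
tool_pos: [0.5112, -0.3302, 0.033]
tool_rot: [0.028, 2.627, -0.011]
contact_force: [-2.3, 2.2, 8.1]
opening: 0.0289
grip_force: 26.2
```

Contact. I'll ease off the press, open, and back out along the fingers.

Request:
{"name": "servo_tool", "arguments": {"increments": [[[2,-0.05,0,-0.08,0],[2.6,-0.05,0,-0.08,0],[3,-0.05,0,-0.08,0],[3.6,-0.05,0,-0.08,0],[5,-0.05,0,-0.08,0]]]}}

```text
t: 22.15
tool_pos: [0.5101, -0.3293, 0.0318]
tool_rot: [0.028, 2.63, -0.009]
contact_force: [0.1, -0.2, -0.7]
opening: 0.0491
grip_force: 0.0
```

Request:
{"name": "servo_tool", "arguments": {"increments": [[[5.5,0,0,0,0],[5.5,0,0,-1,0],[5.5,0,0,-4,0],[5.5,0,0,-8,0],[5.5,0,0,-12,0]]]}}

```text
t: 22.65
tool_pos: [0.4505, -0.3277, 0.138]
tool_rot: [0.028, 2.63, -0.009]
contact_force: [0.6, -1.2, 0.6]
opening: 0.055
grip_force: 0.0
```

Request:
{"name": "servo_tool", "arguments": {"increments": [[[5.5,0,3,-4,0],[5.5,0,7,-7,0],[5.5,0,11,-10,0],[5.5,0,15,-12,0],[5.5,0,19,-14,0]]]}}

```text
t: 23.15
tool_pos: [0.386, -0.1355, 0.26]
tool_rot: [0.031, 2.627, -0.012]
contact_force: [0.1, 0.9, 1.1]
opening: 0.0548
grip_force: 0.0
```

```bash
python3 -c "
from h import *
go([.4,-.1,.3]);T=snap('top');S=snap('side')
h=cv2.resize(T['img'][270:360,380:500,::-1],None,fx=4,fy=4)
k=cv2.resize(S['img'][120:340,140:480,::-1],None,fx=1.05,fy=1.05)
c=np.zeros((600,480,3),np.uint8);c[:360]=h;c[360:360+231,:357]=k;cv2.imwrite('pics/e.png',c)"
```

```text
t 23.15 pos [ 0.386  -0.1355  0.26  ] yawx 178.7 toolz [ 0.492 -0.014 -0.871] F [0.1 0.9 1.1] open 0.0548 q [-0.73 -0.91  2.35  0.33  1.31 -2.3 ]
 shift [-3.11  3.57 -2.84] turn None
```

View pics/e.png

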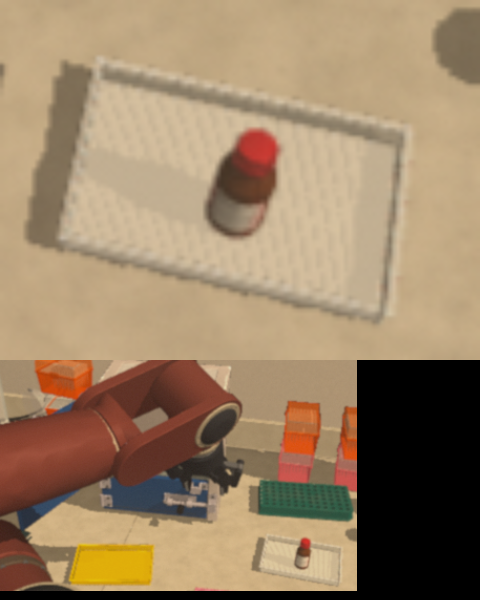

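The bottle stands upright in the middle of the clear tray (crop (240,185)) and the arm touches nothing.

```bash
python3 -c "
from h import *
print(ctrl.finish_job())"
```

```text
the job is handed in; nothing more can be done
None
```

The red-capped bottle stands upright in the clear tray, the upper leaf is open about 114° with its bolt drawn, the lower leaf is still shut and bolted, and the job is handed in at about 23 s; I leaned the tool about 29° to clear the roof by driving the arm to its upper reach limit.

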